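# Fill the lid tube to its line

## Robot

A 6-joint arm with a two-finger parallel gripper is mounted at the origin on the work surface. World frame = base frame: x ahead of the robot, y to its left, z up, the work surface at z = 0. Lengths are in m, angles in rad, forces in N, time in s.
With the tool pointing down it reaches from about 0.375 to 0.9 m from the base axis. Payload 3.1 kg.
Tool frame: the origin (TCP) lies at the very end of the fingers, on their centre line; the grasp point (between the pads) lies 19 mm behind it; z points along the fingers, y is the line along which they close (so a half turn about z gives the same grasp; the last joint's range is limited). The gripper opens to 87 mm and grips with 3 to 60 N. Pads are 19 mm wide; open, the fingers measure 117 mm over their backs; the gripper's body (75 mm by 190 mm) begins 51 mm behind the grasp point.
Start: joints at [-1.435, 0.527, 1.433, -0, 1.181, -0.178], TCP at [0.194, -0.594, 0.223] pointing down, gripper open.
Joint ranges: [-3.08, 3.08], [-0.75, 2.2], [0.22, 2.44], [-1.43, 4.57], [0, 2.65], [-2.85, 2.85]. Speed limits (rad/s): [2.79, 2.79, 3.14, 3.14, 3.14, 3.14].

## Interface

Orientations are given as a 3x3 rotation matrix whose columns are the frame's x, y, z axes.
In Python, from workcell import * gives the robot as it stands. The module is installed in compiled form; this text tells all that it offers.
- The arm moves only by the tool apply_moves, never from a script. Its arguments are lists of equal length, an entry for each row: "claw": the closure, from 0 (fully open) to 1 (shut); "translation": the shift along the tool's x, y, z in m, a list of three; "spin": the turn about the tool's z in degrees. A call has 1 to 12 rows; each row shifts and turns the commanded pose from where the row before left it, along the tool's axes as they then stand; what a row does not reach is not made up. A row lasts 1/10 s, in which the tool goes at most 50 mm and 8.59 degrees, less where a joint would pass 70% of its speed; a pose out of reach is approached as far as the arm can. A call is refused whole if a number of a shift passes 0.05 or a number of a turn 8.59, either way. A call with a gripper value outside its range is refused whole. The fingers move at their own pace and stop on an object; "force" is the grip in N (left out, the last holds). Time passes only in rows, so rows that do not move let the fingers close. It gives the time, the measured TCP pose, the force, the opening and the grip force at its end, in the units of the state.
- read_state(): the state, without advancing time (a new reading comes with each control period).
- camera(name): name is "scene" or "top" or "wrist"; returns a dict with "pixels" (480x640x3 uint8, red, green, blue), "fovy" (degrees; the focal length in pixels is half the picture's height over the tangent of half this angle, whatever the lens; pixels are square), "cx", "cy" (the principal point, pixels), "position" and "orientation" of the camera in the world. Camera axes: x right, y up, looking along -z (the intrinsics and any distortion apply to the point x, -y, -z); pixel columns grow to the right and rows downward; lengths in m; the calibration is good to about 2 mm. The wrist camera is an equidistant fisheye: a pixel r from the principal point sees the ray r / f radians off the axis. A picture is of the moment at which its call begins. There is no depth.
- finish_job(): hands the job in; it is judged then, once.
The state is a dict: "clock": time; "qpos": joint angles; "qd": joint speeds; "tau": joint torques, N m; "tool_pos": TCP position; "tool_rot": TCP orientation; "ft_force": force on the tool from outside, world axes, zero at the start; "moment": the same for the moment, N m; "gripper_width": finger opening in m; "finger_force": force on a finger pad.
Only numpy, scipy, OpenCV 4.12 (cv2) and the standard library are available. Lean on these libraries where they do the work, as an engineer would, in place of code of your own. Each camera call takes 0.05 s, during which the arm holds its last target. There are 200 camera calls.

## Task

Put the two deep screw lids one on top of the other, flat, into the clear lid tube, so that the top of the stack reaches the white line round the tube. Leave the wide, flat lid where it is.

Things in the scene. Friction and masses are not known exactly. Their poses are not given: they have to be found in the camera images.
- tube: upright clear plastic tube, open on top, fixed to the bench: 74 mm tall, steel foot 88 mm across and 5 mm high. Bore 60 mm, outside 66 mm, flaring at the top 8 mm to 66 and 72 mm. Inner floor 8 mm and white line 60 mm above the bench. Fingers round a lid do not fit the bore; a lid let go in the mouth slides down. Origin: centre of its underside, z up.
- lid_a: black ribbed plastic screw lid with a closed flat top, one of two alike (the deep lids): a solid disc 46 mm in diameter and 26 mm tall, about 35 g, standing loose on the bench at the start. Origin at the centre of its underside, z up along its axis; its yaw means nothing.
- lid_b: black ribbed plastic screw lid with a closed flat top, one of two alike (the deep lids): a solid disc 46 mm in diameter and 26 mm tall, about 35 g, standing loose on the bench at the start. Origin at the centre of its underside, z up along its axis; its yaw means nothing.
- wide_lid: wider, flatter black lid, 64 mm across, 14 mm tall, loose; does not fit the tube. Origin: centre of its underside, z up. Tube and three lids stand in random order in a row across the bench, centres at least 120 mm apart; other objects stand farther out, at least 50 mm clear of them, and are under 95 mm tall.
Things that resemble listed ones, but are neither listed nor needed, are in the scene too. What is shaped like the lid_a but pink or yellow is not meant.

How it is judged:
By the outcome, as a careful person would: the job done as asked, in the order asked, and still so for the second after the job is handed in, with the robot touching nothing.
It also fails if it takes over 58 s, if anything falls off the work surface, if the arm or the gripper's body presses on something with over 40 N, if the wrist force passes 120 N, or if a joint passes its speed limit or range.

## Working session

There is one attempt and no reset: what is moved stays moved. The work goes in short steps, Python scripts to look and compute and a tool call to move; the robot and the scene stay as the last step left them, time stands still between calls to the robot, and variables do not carry over. Pictures are saved under pics/ and viewed, at most 10 in all, crops included, and the job is handed in when it is done.

Besides the shell and the picture viewer there is one more tool, called after ">>>" by a JSON object that holds its "method" and its "body". apply_moves: Moves the arm, as the interface text tells. Its arguments: {"type":"object","properties":{"claw":{"type":"array","items":{"type":"number"}},"translation":{"type":"array","items":{"type":"array","items":{"type":"number"}}},"spin":{"type":"array","items":{"type":"number"}},"force":{"type":"number"}},"required":["claw","translation","spin"]}

```bash
mkdir -p pics; python3 - <<'E'
from workcell import *
import cv2
for n in ("scene","top"):
    c=camera(n); cv2.imwrite(f"pics/{n}0.png",c["pixels"][:,:,::-1]); print(n,c["fovy"],c["cx"],c["cy"],c["position"],c["orientation"],[k for k in c])
s=read_state(); print(s)
E
```

```text
scene 55.53285686306336 322.9693639697164 243.1968029912282 [1.11353527 0.12433122 0.49126281] [[-0.19362991 -0.61936445  0.76085159]
 [ 0.98102289 -0.1142684   0.15664236]
 [-0.01007742  0.77674347  0.62973648]] ['pixels', 'fovy', 'cx', 'cy', 'position', 'orientation']
top 52.041075753521355 315.85355691043424 244.86884685698612 [0.42214113 0.00429491 0.7778588 ] [[-0.02024897  0.98876997 -0.14806733]
 [-0.99959497 -0.02298376 -0.01678208]
 [-0.01999676  0.14766754  0.98883488]] ['pixels', 'fovy', 'cx', 'cy', 'position', 'orientation']
{'clock': 0.1, 'qpos': array([-1.43447983e+00,  5.28373836e-01,  1.43377423e+00, -1.39546752e-05,
        1.18142426e+00, -1.78515439e-01]), 'qd': array([ 0.00124435, -0.001345  , -0.00299231, -0.00028474, -0.00045242,
        0.00044606]), 'tau': array([ 2.05399165e-04, -4.40984774e+01, -1.77151698e+01,  6.34193374e-02,
        5.33858815e-02, -4.93535845e-05]), 'tool_pos': array([ 0.19345827, -0.59360336,  0.22166909]), 'tool_rot': array([[ 9.50846839e-01,  3.09661442e-01, -2.81817575e-04],
       [ 3.09661385e-01, -9.50844881e-01,  1.95955459e-03],
       [ 3.38833702e-04, -1.95050431e-03, -9.99998040e-01]]), 'ft_force': array([-0.3123701 , -0.76057849, -0.7222466 ]), 'moment': array([-0.03329086, -0.01974728, -0.02262163]), 'finger_force': 0.0, 'gripper_width': 0.08710838124343258}
```

View pics/top0.png

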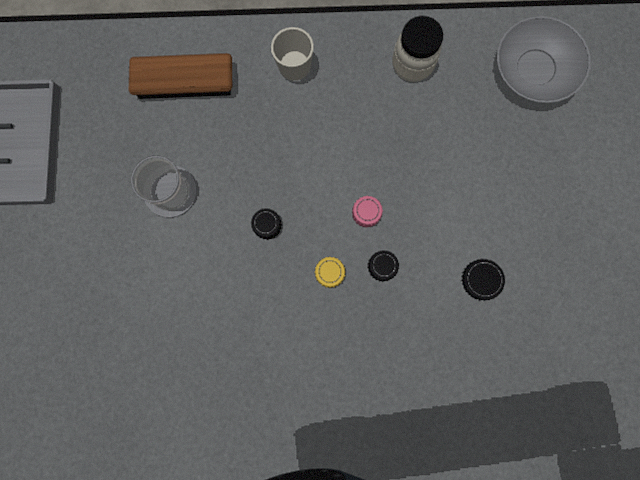

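View pics/scene0.png

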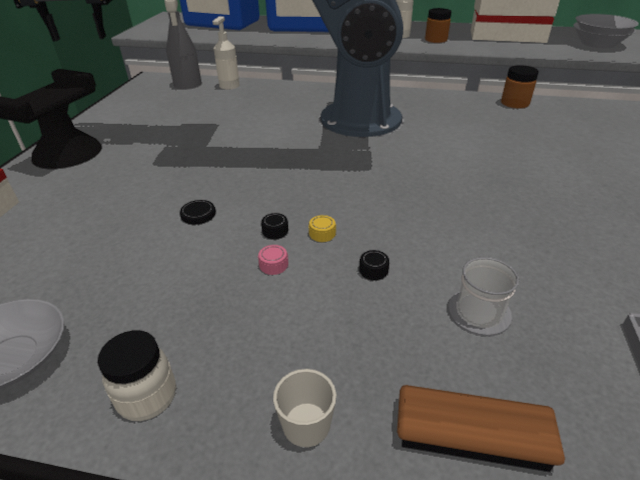

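The top view shows the deep lids at (266,223) and (383,265), pink at (367,211), yellow at (330,272), the wide lid at (484,279), and the tube mouth at (157,179). In the scene view the lids are at (374,258) and (275,219), and the tube mouth is at (489,277).

```bash
cat > h.py <<'E'
import numpy as np, cv2
def ray(c,u,v,fish=False):
    f=240/np.tan(np.radians(c["fovy"])/2); x,y=u-c["cx"],v-c["cy"]
    if fish:
        r=np.hypot(x,y); t=r/f; d=np.array([np.sin(t)*x/r,-np.sin(t)*y/r,-np.cos(t)])
    else: d=np.array([x/f,-y/f,-1])
    return np.array(c["orientation"])@d
def onz(c,u,v,z,fish=False):
    d=ray(c,u,v,fish); p=np.array(c["position"]); return p+d*(z-p[2])/d[2]
def proj(c,P,fish=False):
    q=np.array(c["orientation"]).T@(np.array(P)-c["position"]); f=240/np.tan(np.radians(c["fovy"])/2)
    x,y,z=q[0],-q[1],-q[2]
    s=f/z
    if fish: h=np.hypot(x,y); s=f*np.arctan2(h,z)/h
    return np.array([c["cx"]+s*x,c["cy"]+s*y])
E
python3 - <<'E'
from workcell import *
from h import *
t=camera("top"); s=camera("scene")
for n,z,a,b in (("lidA",.026,(266,223),(374,258)),("lidB",.026,(383,265),(275,219)),("pink",.026,(367.5,211),(273,254)),("yel",.026,(330,271.5),(322.5,222)),("wide",.014,(484,279),(198,211)),("mouth",.074,(157,179),(489,277)),("foot",.005,(171,195),(482,309))):
    print(n,onz(t,*a,z).round(4),onz(s,*b,z).round(4))
for n,c,(u,v) in (("t",t,(157,178)),("s",s,(488,295))):
    k=c["pixels"][v-55:v+55,u-60:u+60,::-1]; 
    globals()[n+"i"]=cv2.resize(k,None,fx=3.3,fy=5,interpolation=2) if 0 else cv2.resize(k,None,fx=3.3,fy=3.3,interpolation=2)
cv2.imwrite("pics/tube.png",np.hstack([ti,si]))
E
```

```text
lidA [0.571  0.0941 0.026 ] [0.5729 0.0938 0.026 ]
lidB [ 0.5011 -0.0852  0.026 ] [ 0.501  -0.0863  0.026 ]
pink [ 0.5862 -0.0646  0.026 ] [ 0.5923 -0.0637  0.026 ]
yel [ 0.4929 -0.0038  0.026 ] [ 0.4948 -0.0034  0.026 ]
wide [ 0.4772 -0.2414  0.014 ] [ 0.4866 -0.2374  0.014 ]
mouth [0.6321 0.2505 0.074 ] [0.6392 0.2506 0.074 ]
foot [0.6252 0.251  0.005 ] [0.6314 0.2562 0.005 ]
```

View pics/tube.png

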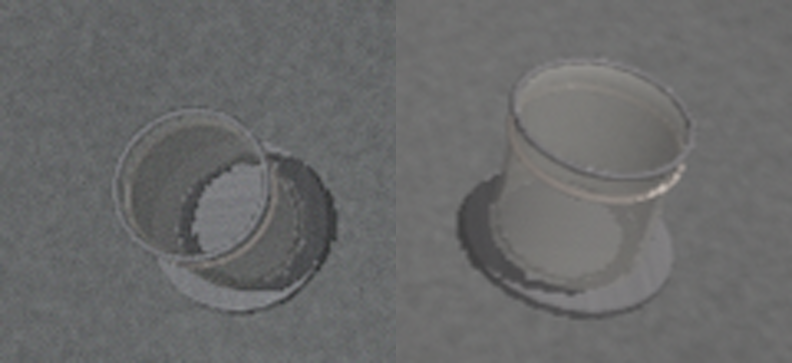

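The tube is empty, with its mouth centred near (155,179) in top and (490,276) in scene. I'll turn the fingers to 45° so they clear pink and yellow, then move above the nearer deep lid.

>>> {"method": "apply_moves", "body": {"claw": [0, 0, 0, 0, 0, 0, 0, 0, 0, 0, 0, 0], "translation": [[0, 0, 0], [0, 0, 0], [0, 0, 0], [0, 0, 0], [0.048, -0.0118, 0], [0.048, -0.0118, 0], [0.048, -0.0118, 0], [0.048, -0.0118, 0], [0.048, -0.0118, 0], [0.048, -0.0118, 0], [0.048, -0.0118, 0], [0.048, -0.0118, 0]], "spin": [-6.74, -6.74, -6.74, -6.74, 0, 0, 0, 0, 0, 0, 0, 0], "force": 15}}

```text
clock: 1.4
tool_pos: [0.3991, -0.2543, 0.2227]
tool_rot: [[0.708, 0.707, 0.0], [0.707, -0.708, -0.0], [0.0, 0.0, -1.0]]
ft_force: [0.3, 0.3, -0.1]
gripper_width: 0.0872
finger_force: 0.0
```

>>> {"method": "apply_moves", "body": {"claw": [0, 0, 0, 0, 0, 0, 0], "translation": [[0.048, -0.0118, 0], [0.048, -0.0118, 0], [0.048, -0.0118, 0], [0.048, -0.0118, 0], [0, 0, 0.04], [0, 0, 0.03], [0, 0, 0]], "spin": [0, 0, 0, 0, 0, 0, 0]}}

```text
clock: 2.1
tool_pos: [0.4979, -0.085, 0.1493]
tool_rot: [[0.706, 0.708, -0.008], [0.708, -0.706, 0.003], [-0.004, -0.008, -1.0]]
ft_force: [-0.1, -0.6, 0.4]
gripper_width: 0.0867
finger_force: 0.0
```

```bash
python3 - <<'E'
from workcell import *
from h import *
w=camera("wrist"); cv2.imwrite("pics/w1.png",w["pixels"][:,:,::-1]); s=read_state(); print(s["clock"],s["tool_pos"],s["tool_rot"].round(4).tolist(),s["ft_force"])
import pickle; pickle.dump(w,open("w1.pkl","wb"))
for P in ((.5015,-.0855,.026),(.572,.094,.026),(.635,.2515,.074)): print(proj(w,P,True))
E
```

```text
2.15 [ 0.49935907 -0.08601664  0.15114427] [[0.7068, 0.7074, -0.0046], [0.7074, -0.7068, 0.0019], [-0.0019, -0.0046, -1.0]] [ 0.64945889 -0.91118091 -0.73447707]
[323.0059382  225.52835906]
[224.17258903   6.50046716]
[ 144.53069305 -154.02147729]
```

View pics/w1.png

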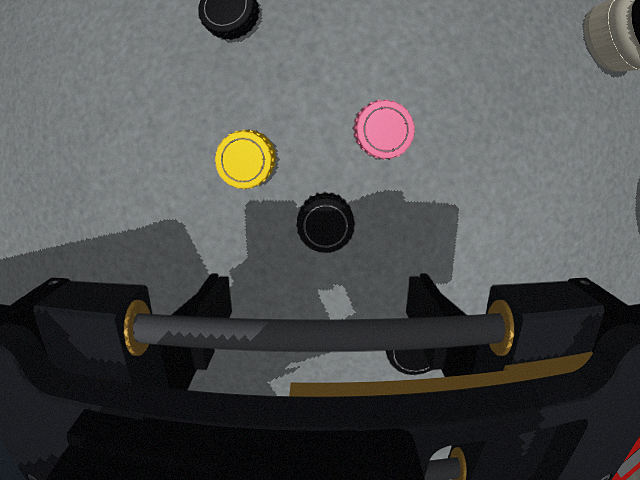

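Lid B's top is at (326,222), against a predicted (323,225.5), which agrees to a few mm. Both coloured lids are clear of the fingers' line.

```bash
python3 - <<'E'
from workcell import *
from h import *
import pickle
w=pickle.load(open("w1.pkl","rb")); s=read_state()
P=onz(w,326,222,.026,True); print(P, s["tool_pos"], s["tool_rot"].T@(P-s["tool_pos"]))
E
```

```text
[ 0.50520518 -0.0851155   0.026     ] [ 0.49935907 -0.08601664  0.15114427] [0.00501052 0.00407746 0.12511733]
```

>>> {"method": "apply_moves", "body": {"claw": [0, 0, 0, 0, 0, 0.5, 1, 1, 1, 1, 1, 1], "translation": [[0.0045, 0.003, 0.04], [0, 0, 0.04], [0, 0, 0.036], [0, 0, 0.02], [0, 0, 0], [0, 0, 0], [0, 0, 0], [0, 0, 0], [0, 0, 0], [0, 0, 0], [0, 0, 0], [0, 0, 0]], "spin": [0, 0, 0, 0, 0, 0, 0, 0, 0, 0, 0, 0], "force": 15}}

```text
clock: 3.35
tool_pos: [0.5061, -0.0858, 0.0168]
tool_rot: [[0.707, 0.707, 0.0], [0.707, -0.707, -0.0], [0.0, 0.0, -1.0]]
ft_force: [-0.3, 0.2, 3.5]
gripper_width: 0.0452
finger_force: 15.0
```

>>> {"method": "apply_moves", "body": {"claw": [1, 1, 1, 1, 1, 1, 1, 1, 1, 1, 1, 1], "translation": [[0, 0, -0.02], [0, 0, -0.04], [0, 0, -0.04], [0, 0, -0.035], [0.0412, -0.0183, 0], [0.0412, -0.0183, 0], [0.0412, -0.0183, 0], [0.0412, -0.0183, 0], [0.0412, -0.0183, 0], [0.0412, -0.0183, 0], [0.0412, -0.0183, 0], [0.0412, -0.0183, 0]], "spin": [0, 0, 0, 0, 0, 0, 0, 0, 0, 0, 0, 0]}}

```text
clock: 4.55
tool_pos: [0.6355, 0.2526, 0.151]
tool_rot: [[0.707, 0.707, -0.001], [0.707, -0.707, -0.0], [-0.001, -0.0, -1.0]]
ft_force: [0.0, -0.2, -0.6]
gripper_width: 0.0455
finger_force: 15.0
```

>>> {"method": "apply_moves", "body": {"claw": [1, 1, 1], "translation": [[0, 0, 0], [0, 0, 0], [0, 0, 0]], "spin": [0, 0, 0]}}

```text
clock: 4.85
tool_pos: [0.6346, 0.2497, 0.1509]
tool_rot: [[0.707, 0.707, -0.002], [0.707, -0.707, -0.001], [-0.002, -0.001, -1.0]]
ft_force: [-0.4, -0.5, -1.4]
gripper_width: 0.0454
finger_force: 15.0
```

```bash
python3 - <<'E'
from workcell import *
from h import *
s=read_state(); print(s["tool_pos"],s["gripper_width"])
c=camera("scene"); w=camera("wrist")
import pickle; pickle.dump((c,w),open("w2.pkl","wb"))
for P in ((.635,.2515,.074),): print(proj(c,P),proj(w,P,True))
p=s["tool_pos"]; print(proj(c,[p[0],p[1],p[2]-.015]))
u,v=np.clip(np.array(proj(c,p)),90,550).astype(int); v=min(max(v,110),370)
k=c["pixels"][v-110:v+110,u-80:u+80,::-1]
cv2.imwrite("pics/w2.png",np.hstack([cv2.resize(k,None,fx=2.18,fy=2.18,interpolation=2)[:480,:349],w["pixels"][:,100:540,::-1]])); print(u-80,v-110)
E
```

```text
[0.63457646 0.2497282  0.15086305] 0.04540026774048027
[489.41844192 274.92890066] [315.95460827 244.09912165]
[498.81980512 238.17262036]
421 118
```

View pics/w2.png

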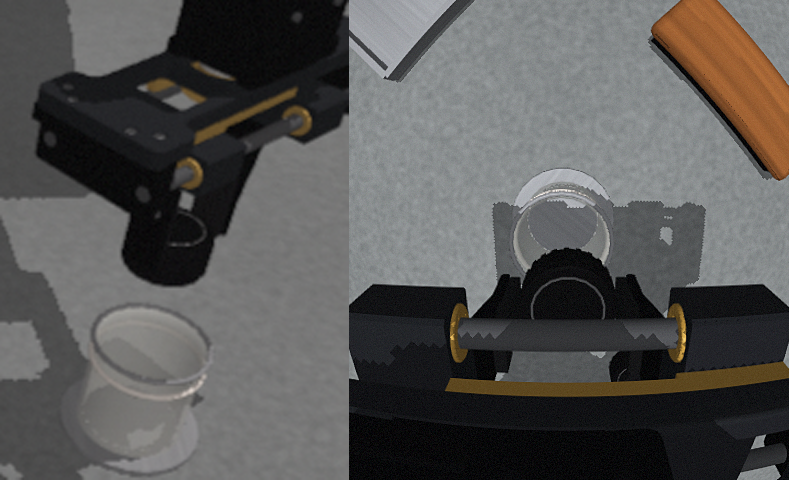

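The wrist half shows the rim centre near (311,237) in full-picture pixels and the lid ring centre near (319,313). The scene half shows the rim centre near (490,277).

```bash
python3 - <<'E'
from h import *
import pickle
c,w=pickle.load(open("w2.pkl","rb"))
print(onz(w,311,237,.074,True),onz(c,490,277,.074),"lid",onz(w,319,313,.161,True))
# rim fit check in an enlarged crop
k=w["pixels"][150:350,220:420,::-1].copy()
k=cv2.convertScaleAbs(cv2.resize(k,None,fx=3,fy=3,interpolation=2),alpha=1.5)
for col,P0 in (((0,255,0),(.635,.2515)),((0,0,255),onz(w,311,237,.074,True)[:2])):
    pts=[(proj(w,(P0[0]+.036*np.cos(a),P0[1]+.036*np.sin(a),.074),True)-[220,150])*3 for a in np.linspace(0,6.28,60)]
    for p in pts: cv2.circle(k,tuple(int(x) for x in p),1,col,-1)
cv2.imwrite("pics/w3.png",k)
E
```

```text
[0.63619099 0.25735536 0.074     ] [0.63900279 0.25191741 0.074     ] lid [0.63253581 0.24621948 0.161     ]
```

View pics/w3.png

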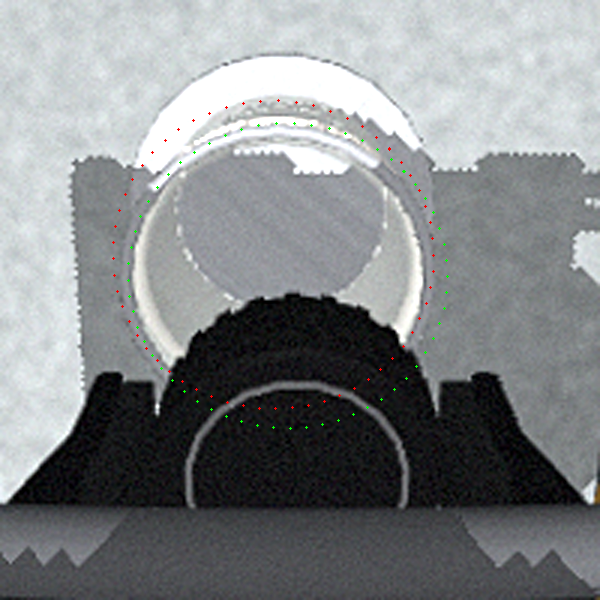

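>>> {"method": "apply_moves", "body": {"claw": [1, 1, 1, 1, 1], "translation": [[0.006, -0.002, 0.02], [0, 0, 0.02], [0, 0, 0.014], [0, 0, 0], [0, 0, 0]], "spin": [0, 0, 0, 0, 0]}}

```text
clock: 5.45
tool_pos: [0.6385, 0.2557, 0.0976]
tool_rot: [[0.708, 0.706, -0.0], [0.706, -0.708, -0.0], [-0.0, -0.0, -1.0]]
ft_force: [1.0, 0.5, 0.3]
gripper_width: 0.045
finger_force: 15.0
```

```bash
python3 - <<'E'
from workcell import *
from h import *
import pickle
c=camera("scene"); w=camera("wrist"); s=read_state(); print(s["tool_pos"])
pickle.dump((c,w),open("w4.pkl","wb"))
a=cv2.resize(c["pixels"][200:340,430:530,::-1],None,fx=4,fy=4,interpolation=2)
b=cv2.resize(w["pixels"][140:327,240:373,::-1],None,fx=3,fy=3,interpolation=2)[:560]
b=cv2.copyMakeBorder(b,0,560-b.shape[0],0,0,0) if b.shape[0]<560 else b
cv2.imwrite("pics/w4.png",np.hstack([cv2.convertScaleAbs(a,alpha=1.6),cv2.convertScaleAbs(b,alpha=1.6)]))
E
```

```text
[0.63931972 0.25625776 0.09871031]
```

View pics/w4.png

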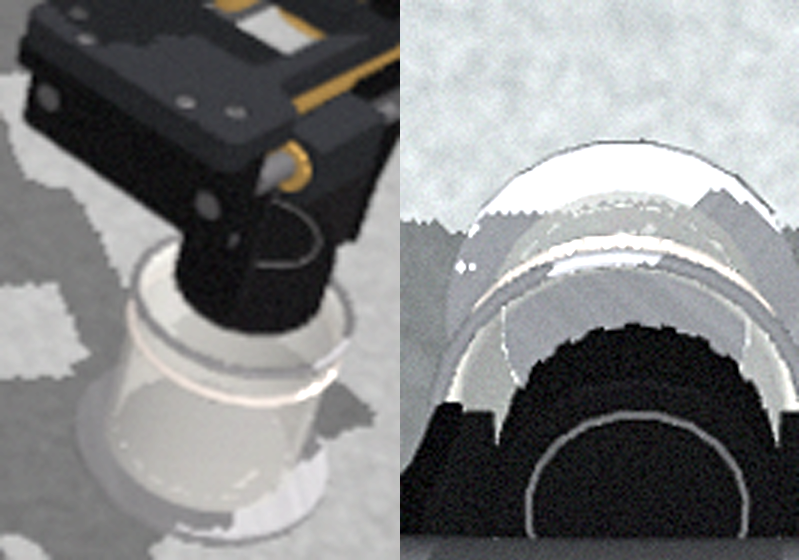

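Scene half: the rim centre is at x≈244 and the lid bottom at x≈254 (crop), so the lid sits about 3 mm too far in +y. I'll correct that, lower until the tips are just above the rim, and let go.

>>> {"method": "apply_moves", "body": {"claw": [1, 1, 1, 1, 0, 0, 0, 0, 0, 0], "translation": [[-0.002, 0.002, 0.01], [0, 0, 0.01], [0, 0, 0], [0, 0, 0], [0, 0, 0], [0, 0, 0], [0, 0, 0], [0, 0, 0], [0, 0, -0.03], [0, 0, -0.04]], "spin": [0, 0, 0, 0, 0, 0, 0, 0, 0, 0]}}

```text
clock: 6.55
tool_pos: [0.6364, 0.2531, 0.1456]
tool_rot: [[0.707, 0.707, -0.006], [0.707, -0.707, -0.001], [-0.005, -0.003, -1.0]]
ft_force: [0.3, -0.0, -0.0]
gripper_width: 0.0833
finger_force: 0.0
```

```bash
python3 - <<'E'
from workcell import *
from h import *
c=camera("scene"); w=camera("wrist"); s=read_state(); print(s["tool_pos"],s["gripper_width"],s["ft_force"])
a=cv2.resize(c["pixels"][210:350,430:530,::-1],None,fx=4,fy=4,interpolation=2)
b=cv2.resize(w["pixels"][140:327,240:373,::-1],None,fx=3,fy=3,interpolation=2)[:560]
b=cv2.copyMakeBorder(b,0,560-b.shape[0],0,0,0) if b.shape[0]<560 else b
cv2.imwrite("pics/w5.png",np.hstack([cv2.convertScaleAbs(a,alpha=1.6),cv2.convertScaleAbs(b,alpha=1.6)]))
E
```

```text
[0.64275531 0.25472238 0.15402422] 0.08541392782349416 [ 1.0614457  -0.5773103   0.04104895]
```

View pics/w5.png

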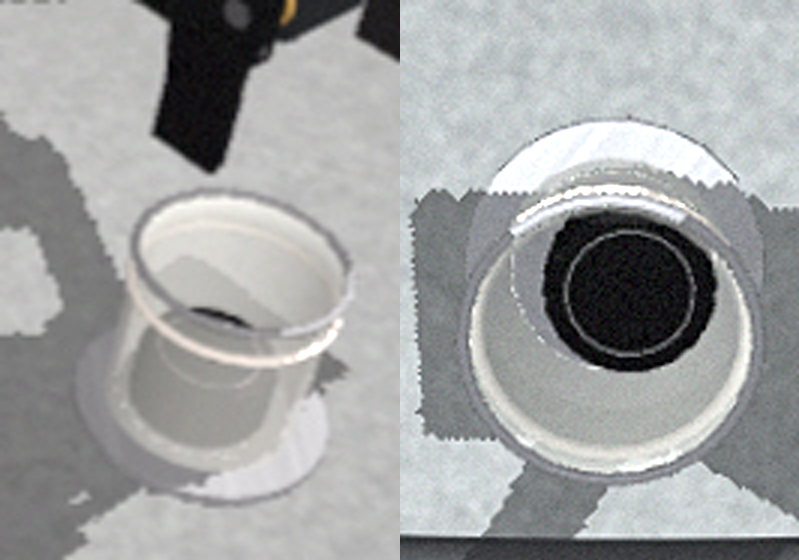

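Lid 1 lies flat on the tube floor, with its ring round and level at crop (630,292). Next is lid A.

>>> {"method": "apply_moves", "body": {"claw": [0, 0, 0, 0, 0, 0], "translation": [[-0.04, 0.0166, 0], [-0.04, 0.0166, 0], [-0.04, 0.0166, 0], [-0.04, 0.0166, 0], [0, 0, 0], [0, 0, 0]], "spin": [0, 0, 0, 0, 0, 0]}}

```text
clock: 7.25
tool_pos: [0.5724, 0.0928, 0.1477]
tool_rot: [[0.709, 0.705, 0.001], [0.705, -0.709, 0.0], [0.001, 0.0, -1.0]]
ft_force: [-0.9, 0.3, -0.3]
gripper_width: 0.0871
finger_force: 0.0
```

```bash
python3 - <<'E'
from workcell import *
from h import *
w=camera("wrist"); s=read_state(); print(s["tool_pos"])
g=cv2.cvtColor(w["pixels"],cv2.COLOR_RGB2GRAY)
# dark ribbed disc, above the gripper in the picture
m=((g<45)*255).astype("uint8"); m[275:]=0
n,l,st,ce=cv2.connectedComponentsWithStats(m)
for i in range(1,n):
    if st[i,4]>300:
        P=onz(w,*(st[i,:2]+st[i,2:4]/2),.026,True); print(st[i],P.round(4),(s["tool_rot"].T@(P-s["tool_pos"])).round(4))
print(proj(w,(.572,.094,.026),True))
E
```

```text
[0.57290587 0.09371509 0.14776926]
[596   0  44  71 449] [0.9153 0.0262 0.026 ] [0.1945 0.2896 0.1222]
[201   3  54  56 678] [0.6357 0.253  0.026 ] [ 0.1568 -0.0684  0.1219]
[ 209   10   42   40 1291] [0.6373 0.2524 0.026 ] [ 0.1575 -0.0669  0.1219]
[ 288  193   59   60 2561] [0.5758 0.0967 0.026 ] [ 0.004  -0.0002  0.1218]
[316.59822619 228.63621989]
```

>>> {"method": "apply_moves", "body": {"claw": [0, 0, 0, 0, 0, 0.5, 1, 1, 1, 1, 1, 1], "translation": [[0.003, 0, 0.04], [0, 0, 0.04], [0, 0, 0.032], [0, 0, 0.02], [0, 0, 0], [0, 0, 0], [0, 0, 0], [0, 0, 0], [0, 0, 0], [0, 0, 0], [0, 0, 0], [0, 0, 0]], "spin": [0, 0, 0, 0, 0, 0, 0, 0, 0, 0, 0, 0]}}

```text
clock: 8.5
tool_pos: [0.5746, 0.0955, 0.016]
tool_rot: [[0.707, 0.707, 0.001], [0.707, -0.707, -0.0], [0.0, 0.0, -1.0]]
ft_force: [0.0, 0.2, 1.8]
gripper_width: 0.0455
finger_force: 15.0
```

>>> {"method": "apply_moves", "body": {"claw": [1, 1, 1, 1, 1, 1, 1, 1, 1, 1, 1], "translation": [[0, 0, -0.02], [0, 0, -0.04], [0, 0, -0.04], [0, 0, -0.032], [0.04, -0.0166, 0], [0.04, -0.0166, 0], [0.04, -0.0166, 0], [0.037, -0.0166, 0], [0, 0, 0], [0, 0, 0.03], [0, 0, 0.018]], "spin": [0, 0, 0, 0, 0, 0, 0, 0, 0, 0, 0]}}

```text
clock: 9.6
tool_pos: [0.6372, 0.2533, 0.098]
tool_rot: [[0.707, 0.708, -0.002], [0.708, -0.707, -0.001], [-0.002, -0.001, -1.0]]
ft_force: [-0.2, 0.5, -0.5]
gripper_width: 0.0452
finger_force: 15.0
```

>>> {"method": "apply_moves", "body": {"claw": [1, 1], "translation": [[0, 0, 0], [0, 0, 0]], "spin": [0, 0]}}

```text
clock: 9.8
tool_pos: [0.6381, 0.253, 0.0993]
tool_rot: [[0.708, 0.707, -0.001], [0.707, -0.708, -0.0], [-0.001, -0.001, -1.0]]
ft_force: [0.2, 0.6, 0.1]
gripper_width: 0.0454
finger_force: 15.0
```

```bash
python3 - <<'E'
from workcell import *
from h import *
c=camera("scene"); w=camera("wrist"); s=read_state(); print(s["tool_pos"],s["gripper_width"],s["ft_force"])
a=cv2.resize(c["pixels"][200:340,430:530,::-1],None,fx=4,fy=4,interpolation=2)
b=cv2.resize(w["pixels"][140:327,240:373,::-1],None,fx=3,fy=3,interpolation=2)[:560]
b=cv2.copyMakeBorder(b,0,560-b.shape[0],0,0,0) if b.shape[0]<560 else b
cv2.imwrite("pics/w6.png",np.hstack([cv2.convertScaleAbs(a,alpha=1.6),cv2.convertScaleAbs(b,alpha=1.6)]))
E
```

```text
[0.63933428 0.25336171 0.10085158] 0.04554091806023068 [-0.2718307   0.01060218 -0.36988375]
```

View pics/w6.png

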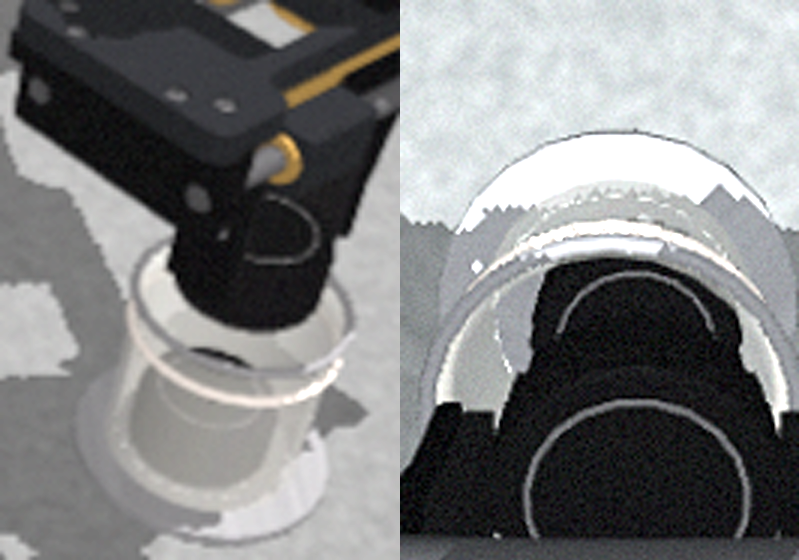

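Both lids are visible: the first lies flat inside, and the held lid is over the mouth, off by a few mm (lid at x≈637, rim centre at 610 in the wrist half). A small shift, then lower and release.

>>> {"method": "apply_moves", "body": {"claw": [1, 1, 1, 1, 0, 0, 0, 0, 0, 0, 0, 0], "translation": [[-0.003, -0.0015, 0.01], [0, 0, 0.011], [0, 0, 0], [0, 0, 0], [0, 0, 0], [0, 0, 0], [0, 0, 0], [0, 0, 0], [0, 0, -0.03], [0, 0, -0.045], [0, 0, -0.02], [0, 0, 0]], "spin": [0, 0, 0, 0, 0, 0, 0, 0, 0, 0, 0, 0]}}

```text
clock: 11.1
tool_pos: [0.6381, 0.2533, 0.1783]
tool_rot: [[0.707, 0.707, 0.009], [0.707, -0.707, 0.002], [0.008, 0.005, -1.0]]
ft_force: [-0.2, -0.7, -0.0]
gripper_width: 0.0867
finger_force: 0.0
```

```bash
python3 - <<'E'
from workcell import *
from h import *
c=camera("scene"); w=camera("wrist"); s=read_state(); print(s["tool_pos"],s["gripper_width"],s["ft_force"])
a=cv2.resize(c["pixels"][210:350,430:530,::-1],None,fx=4,fy=4,interpolation=2)
b=cv2.resize(w["pixels"][140:327,240:373,::-1],None,fx=3,fy=3,interpolation=2)[:560]
b=cv2.copyMakeBorder(b,0,560-b.shape[0],0,0,0) if b.shape[0]<560 else b
cv2.imwrite("pics/w7.png",np.hstack([cv2.convertScaleAbs(a,alpha=1.6),cv2.convertScaleAbs(b,alpha=1.6)]))
E
```

```text
[0.63499484 0.25250824 0.17366639] 0.08681597062132398 [ 0.21390916 -0.7581374  -0.85061841]
```

View pics/w7.png

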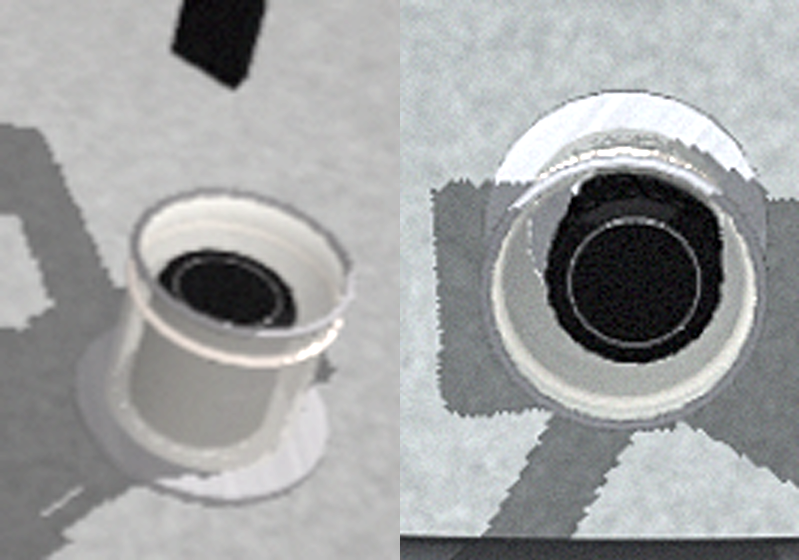

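The second lid lies flat on the first: its ring is round at wrist crop (633,281), and its size fits a top at the line's height. The gripper is clear.

```bash
python3 -c "
from workcell import *
print(finish_job())"
```

```text
the job is handed in; nothing more can be done
None
```

Both deep lids are stacked flat in the clear tube and the top appears level with the white line, judged from the camera views. The wide lid was not touched, and the job is handed in at about 11 s on the clock.

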